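Tip a carton flat into its booking field and book it out

ROBOT

A 6-joint arm with a two-finger parallel gripper is mounted at the origin on the work surface. World frame = base frame: x ahead of the robot, y to its left, z up, the work surface at z = 0. Lengths are in m, angles in rad, forces in N, time in s.
With the tool pointing down it reaches from about 0.275 to 0.85 m from the base axis. Payload 5.2 kg.
Tool frame: the origin (TCP) lies at the very end of the fingers, on their centre line; the grasp point (between the pads) lies grip_point_offset behind it (grip_point_offset is the distance from the TCP to the grasp point, in m); z points along the fingers, x is the direction in which the jaws open and shut, and the axes are right-handed (so a half turn about z gives the same grasp; the last joint's range is limited). The gripper opens to 85 mm and grips with 20 to 120 N. Pads are 22 mm wide; open, the fingers measure 114 mm over their backs; the gripper's body (76 mm by 85 mm) begins 54 mm behind the grasp point. The pads swing forward as they close: fully open they stand 13 mm farther back than shut.
Start: joints at [-1.401, 0.259, 1.535, -0, 1.348, -0.203], TCP at [0.2, -0.512, 0.231] pointing down, gripper open.
Joint ranges: [-3.14, 3.14], [-0.91, 2.08], [0.19, 2.58], [-1.22, 4.36], [0.22, 2.71], [-3.12, 3.12]. Speed limits (rad/s): [2.57, 2.57, 3.14, 3.14, 3.14, 3.14].

INTERFACE

Orientations are given as a rotation vector (axis times angle).
In Python, from workcell import * gives the robot as it stands.
- The arm moves only by the tool move_arm, never from a script. Its argument "moves" is a list of rows, each an object with "dp": the shift along the world's x, y, z in m, a list of three; "twist": the turn about the world's z in rad; "gripper": the opening, from 0 (shut) to 1 (fully open). In form: [{"dp": [dx, dy, dz], "twist": twist, "gripper": gripper}, ...]. A call has 1 to 12 rows; each row shifts and turns the pose as measured when the row begins; what a row does not reach is not made up. A row lasts 1/10 s, in which the tool goes at most 50 mm and 8.59 degrees, less where a joint would pass 70% of its speed; a pose out of reach is approached as far as the arm can. A call with a gripper value outside its range is refused whole. The fingers move at their own pace and stop on an object; "newtons" is the grip in N (left out, the last holds). Time passes only in rows, so rows that do not move let the fingers close. It gives the time, the measured TCP pose, the force and the opening at its end, in the units of the state.
- get_state(): the state, without advancing time (a new reading comes with each control period).
- capture(name): name is "scene" or "top"; returns the picture (420x560x3 uint8, red, green, blue); there is no depth.
- camera_params(name): a dict with "intrinsics" (3x3 intrinsics, pixels), "position" and "attitude" of the camera in the world. Camera axes: x right, y down, z forward; pixel columns grow to the right and rows downward; lengths in m; the calibration is good to about 2 mm. A picture is of the moment at which its call begins. camera_params takes no time and is no camera call.
- job_done(): hands the job in, once; it reports no verdict.
Trained networks look in the newest picture that a camera, given by its name, has taken for a name from the list of things; names that differ only in an ending like _2 or _b are one class to them, and where a whole thing is asked for, a point or a joint stands for the part that bears it (a point fixed in the world has none). Each returns a list of dicts, best first, with "confidence" (0 to 1); they miss things now and then, are a little off and sometimes report something else, mostly with a low value. They report only what shows in the picture. A call takes as long as a camera call. They do not tell look-alikes from the thing itself.
- find_in(query, camera): "location" ([x, y, z] in m, in world coordinates, good to about 4 mm: the middle of the surface that is visible of it).
The state is a dict: "time_s": time; "joint_pos": joint angles; "qvel": joint speeds; "joint_efforts": joint torques, N m; "tool_pos": TCP position; "tool_rot": TCP orientation; "ft_force": force on the tool from outside, world axes, zero at the start; "ft_torque": the same for the moment, N m; "grip_width": opening from 0.0 (shut) to 1.0 (fully open).
Only numpy, scipy, OpenCV 4.12 (cv2) and the standard library are available. Lean on these libraries where they do the work, as an engineer would, in place of code of your own. Each camera call takes 0.05 s, during which the arm holds its last target.

TASK

Without lifting or carrying it, push the red-banded carton high on its label side so that it tips over and lies flat, label up, wholly inside the yellow-taped field it stands at, and then press the green button on the terminal right down to book it out. Leave the blue-banded carton standing and everything else where it is.

Things in the scene. Friction and masses are not known exactly. Their poses are not given: they have to be found in the camera images.
- mat: grey bench mat, 280 x 320 mm, 3 mm thick, fixed to the bench; origin at the centre of its underside, z up. Its +x is the direction from the standing cartons into the yellow fields. Carries two yellow-taped rectangles side by side (field_a, field_b). One carton stands on end astride the near (-x) line of each.
- field_a (a point): centre of one yellow-taped field, on the mat's top face, axes as the mat: the field measures 200 mm along x and 125 mm along y inside the 6 mm wide tape
- field_b (a point): centre of the other yellow-taped field, same size and axes
- red_carton_center (a point): centre of the standing carton with the RED upper third: white, 50 mm (x) by 90 mm (y) by 150 mm high (z, up as it stands), 0.2 to 0.45 kg. Bar-code label on its -x face; +x points into its yellow field, within 5 degrees of the mat's +x. It grips the mat: pushed slowly near its top (about 1 N) it tips without sliding
- red_carton: the same red-banded carton; origin at the centre of the face it stands on, 75 mm below its centre, same axes. Its +x foot edge starts 10 to 30 mm inside the near line of its field; tipped over that edge it lies 50 mm high
- red_foot_l (a point): point of the red-banded carton: the foot end, middle of its 50 mm thickness, on its +y side face (+45 mm in y, -75 mm in z from the centre)
- red_foot_r (a point): point of the red-banded carton: the foot end, middle of its 50 mm thickness, on its -y side face (-45 mm in y, -75 mm in z from the centre)
- red_top_l (a point): point of the red-banded carton: the top end, middle of its 50 mm thickness, on its +y side face (+45 mm in y, +75 mm in z from the centre)
- red_top_r (a point): point of the red-banded carton: the top end, middle of its 50 mm thickness, on its -y side face (-45 mm in y, +75 mm in z from the centre)
- blue_carton_center (a point): centre of the carton with the BLUE band: same size and kind, standing at the other field, about 150 mm beside the red one; it stays standing
- button_top (a point): centre of the top face of the green push button, 34 mm across, on the grey booking terminal (130 x 100 x 45 mm, fixed to the bench, with a small upright screen 80 to 110 mm behind the button, on the far (+x) side, reaching 100 mm above the bench); the button is pressed straight down
- button (a joint): travel of the green button: 0 released, 0.006 m fully down (takes 5 N); it springs back
- tape_roll: roll of clear brown packing tape lying flat, 90 mm across, 45 mm high; origin at the centre of its underside; a bystander
- sealant: white bottle with blue label and orange cap, 52 mm across, 170 mm high; origin at the centre of its underside; a bystander
- spray_can: yellow spray can with green label, 60 mm across, 150 mm high; origin at the centre of its underside; a bystander
- screwdriver: orange-handled screwdriver lying on the bench; a bystander
- lamp_box: small white carton with a blue stripe, 50 x 75 x 40 mm high; origin at the centre of its underside; a bystander
Things that resemble listed ones, but are neither listed nor needed, are in the scene too. What is shaped like the red_carton but pink is not meant.

How it is judged:
On the way, in this order (a step that is already met when the one before it is completed fails the run):
1. the red-banded carton lies flat, label up, inside a yellow field (angle between red_carton_center's own x axis and vertical above 2.95 rad and height (world z) of red_carton_center below 0.04 m and ((x of red_foot_l in the frame of field_a between -0.103 and 0.103 m and y of red_foot_l in the frame of field_a between -0.067 and 0.067 m and x of red_foot_r in the frame of field_a between -0.103 and 0.103 m and y of red_foot_r in the frame of field_a between -0.067 and 0.067 m and x of red_top_l in the frame of field_a between -0.103 and 0.103 m and y of red_top_l in the frame of field_a between -0.067 and 0.067 m and x of red_top_r in the frame of field_a between -0.103 and 0.103 m and y of red_top_r in the frame of field_a between -0.067 and 0.067 m) or (x of red_foot_l in the frame of field_b between -0.103 and 0.103 m and y of red_foot_l in the frame of field_b between -0.067 and 0.067 m and x of red_foot_r in the frame of field_b between -0.103 and 0.103 m and y of red_foot_r in the frame of field_b between -0.067 and 0.067 m and x of red_top_l in the frame of field_b between -0.103 and 0.103 m and y of red_top_l in the frame of field_b between -0.067 and 0.067 m and x of red_top_r in the frame of field_b between -0.103 and 0.103 m and y of red_top_r in the frame of field_b between -0.067 and 0.067 m)) and linear speed of red_carton below 0.02 m/s), for 0.2 s.
2. the green button is pressed down (value of joint button above 0.0042 m), for 0.03 s.
At the end, for the whole second after the job is handed in: The red-banded carton lies at rest, label up (within 11 degrees), outline inside one yellow field (up to half the tape over the line); the button was pressed 4.2 mm or more after that and is released; the blue-banded carton stands within 20 mm of its start (all of step 1 and angle between blue_carton_center's own z axis and vertical below 0.1 rad and distance of blue_carton_center from where it was at the start of the episode below 0.02 m and value of joint button below 0.002 m); the robot touches nothing.
It fails at once if the red-banded carton is lifted or carried (height (world z) of red_carton_center above 0.1 m or height (world z) of red_carton above 0.05 m).
It fails at once if the blue-banded carton is tipped or shifted by more than 20 mm (not (angle between blue_carton_center's own z axis and vertical below 0.1 rad and distance of blue_carton_center from where it was at the start of the episode below 0.02 m)).
It fails at once if a bystander is moved by more than 20 mm (distance of any of tape_roll, sealant, spray_can, screwdriver, lamp_box from where it was at the start of the episode above 0.02 m).
It also fails if it takes over 40 s, if anything falls off the work surface, if the arm or the gripper's body presses on something with over 40 N, if the wrist force passes 120 N, or if a joint passes its speed limit or range.

## Working session

There is one attempt and no reset: what is moved stays moved. The work goes in short steps, Python scripts to look and compute and a tool call to move; the robot and the scene stay as the last step left them, time stands still between calls to the robot, and variables do not carry over. Pictures are saved under pics/ and viewed, and the job is handed in when it is done.

Besides the shell and the picture viewer there is one more tool, called after "Emit:" by a JSON object that holds its "fn" and its "kwargs". move_arm: Moves the arm, as the interface text tells. Its arguments: {"type":"object","properties":{"moves":{"type":"array","items":{"type":"object","properties":{"dp":{"type":"array","items":{"type":"number"}},"twist":{"type":"number"},"gripper":{"type":"number"}}}},"newtons":{"type":"number"}},"required":["moves"]}

```bash
mkdir -p pics
python3 - <<'E'
from workcell import *
import cv2
for n in ("scene","top"):
    im=capture(n); cv2.imwrite(f"pics/{n}1.png",im[:,:,::-1])
    p=camera_params(n); print(n,p)
s=get_state(); print(s)
for q,c in (("red_carton","top"),("red_carton","scene"),("button_top","top"),("button_top","scene"),("blue_carton_center","top"),("mat","top")):
    print(q,c,find_in(q,c))
E
```

```text
scene {'intrinsics': array([[381.53343623,   0.        , 272.27270316],
       [  0.        , 381.53343623, 212.02628194],
       [  0.        ,   0.        ,   1.        ]]), 'position': array([1.10341404, 0.00482789, 1.06762287]), 'attitude': array([-1.91182706, -1.91747402,  0.5518278 ])}
top {'intrinsics': array([[407.8080022 ,   0.        , 276.98373554],
       [  0.        , 407.8080022 , 211.58982063],
       [  0.        ,   0.        ,   1.        ]]), 'position': array([ 0.43583928, -0.03611656,  1.20059107]), 'attitude': array([-2.16624588,  2.1713635 , -0.07615278])}
{'time_s': 0.1, 'joint_pos': array([-1.40081231e+00,  2.59277639e-01,  1.53601651e+00, -3.85190691e-06,
        1.34798297e+00, -2.02785142e-01]), 'qvel': array([-8.60586441e-04, -1.81388387e-04, -1.07316354e-03, -3.62822339e-05,
       -2.46443847e-03, -1.25523719e-03]), 'joint_efforts': array([ 3.14681747e-03, -4.46971643e+01, -2.91246647e+01, -2.06369018e-04,
        6.44761181e-03,  3.24546261e-05]), 'tool_pos': array([ 0.20025148, -0.51172444,  0.23053657]), 'tool_rot': array([-2.59361957e+00,  1.770635
[... 428 characters left out ...]
, 0.1201], 'confidence': 0.78}, {'location': [0.5255, -0.0744, 0.1525], 'confidence': 0.74}, {'location': [0.4413, -0.2685, 0.1275], 'confidence': 0.59}, {'location': [0.574, 0.0462, 0.0048], 'confidence': 0.29}]
button_top top [{'location': [0.5542, 0.3949, 0.0682], 'confidence': 0.47}, {'location': [0.496, -0.0718, 0.1529], 'confidence': 0.37}]
button_top scene [{'location': [0.5601, 0.3884, 0.0651], 'confidence': 0.54}, {'location': [0.5269, -0.0762, 0.1594], 'confidence': 0.4}, {'location': [0.7352, -0.3325, 0.1036], 'confidence': 0.35}]
blue_carton_center top [{'location': [0.6306, -0.0573, 0.1548], 'confidence': 0.9}]
mat top [{'location': [0.5472, 0.0422, -0.0002], 'confidence': 0.7}]
```

View pics/scene1.png

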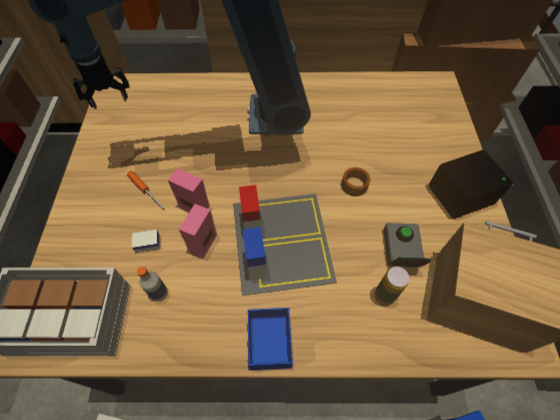

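View pics/top1.png

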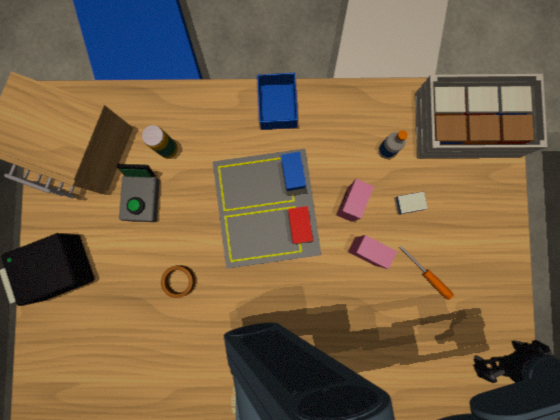

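Top view: the red carton is at px (300,225) and the blue one at (293,171). The fields extend to the left (world +y). The pink look-alikes are at (356,200) and (374,251), and the button is at (134,204). Next I'll measure the pixels.

```bash
cat > h.py <<'E'
from workcell import *
import cv2, numpy as np
from scipy.spatial.transform import Rotation as R
def px2w(uv,z,cam="top"):
    p=camera_params(cam); K=p["intrinsics"]; c=p["position"]; A=R.from_rotvec(p["attitude"]).as_matrix()
    uv=np.atleast_2d(np.array(uv,float)); d=np.c_[uv,np.ones(len(uv))]@np.linalg.inv(K).T@A.T
    return c+d*((z-c[2])/d[:,2])[:,None]
def blob(im,lo,hi,box,cam,z):
    hsv=cv2.cvtColor(im,cv2.COLOR_RGB2HSV); m=cv2.inRange(hsv,lo,hi)
    k=np.zeros_like(m); x0,y0,x1,y1=box; k[y0:y1,x0:x1]=m[y0:y1,x0:x1]
    cs,_=cv2.findContours(k,cv2.RETR_EXTERNAL,cv2.CHAIN_APPROX_NONE)
    c=max(cs,key=cv2.contourArea); return c
E
python3 - <<'E'
from h import *
im=cv2.imread("pics/top1.png")[:,:,::-1].copy()
crop=im[120:300,100:460]; cv2.imwrite("pics/crop1.png",cv2.resize(crop[:, 90:320],None,fx=3.4,fy=3.3,interpolation=cv2.INTER_CUBIC)[:,:,::-1])
cv2.imwrite("pics/crop2.png",cv2.resize(im[110:240,90:220],None,fx=4.5,fy=4.5,interpolation=cv2.INTER_CUBIC)[:,:,::-1])
for nm,lo,hi,b in (("red",(0,180,120),(6,255,255),(270,190,330,260)),("blue",(105,150,60),(130,255,255),(270,140,320,200)),("pink1",(160,60,60),(179,200,255),(335,170,375,225)),("pink2",(160,60,60),(179,200,255),(345,230,400,275))):
    c=blob(im,lo,hi,b,"top",.153); r=cv2.minAreaRect(c); bx=cv2.boxPoints(r)
    print(nm,cv2.contourArea(c),r,"\n",px2w(bx,.153).round(3).tolist())
E
```

```text
red 621.5 ((299.84393310546875, 224.4855194091797), (34.82109832763672, 19.615379333496094), 81.25383758544922) 
 [[0.535, -0.046, 0.153], [0.542, -0.096, 0.153], [0.454, -0.108, 0.153], [0.446, -0.059, 0.153]]
blue 626.0 ((292.87835693359375, 170.27027893066406), (35.34577941894531, 19.399080276489258), 80.53767395019531) 
 [[0.677, -0.028, 0.153], [0.685, -0.078, 0.153], [0.593, -0.092, 0.153], [0.585, -0.043, 0.153]]
pink1 796.5 ((355.1253356933594, 200.21514892578125), (22.882875442504883, 40.85966110229492), 23.749494552612305) 
 [[0.52, -0.171, 0.153], [0.617, -0.215, 0.153], [0.593, -0.269, 0.153], [0.496, -0.225, 0.153]]
pink2 836.0 ((372.5, 251.00001525878906), (42.93250274658203, 21.913467407226562), 26.56505012512207) 
 [[0.425, -0.2, 0.153], [0.475, -0.226, 0.153], [0.426, -0.323, 0.153], [0.377, -0.297, 0.153]]
```

View pics/crop1.png

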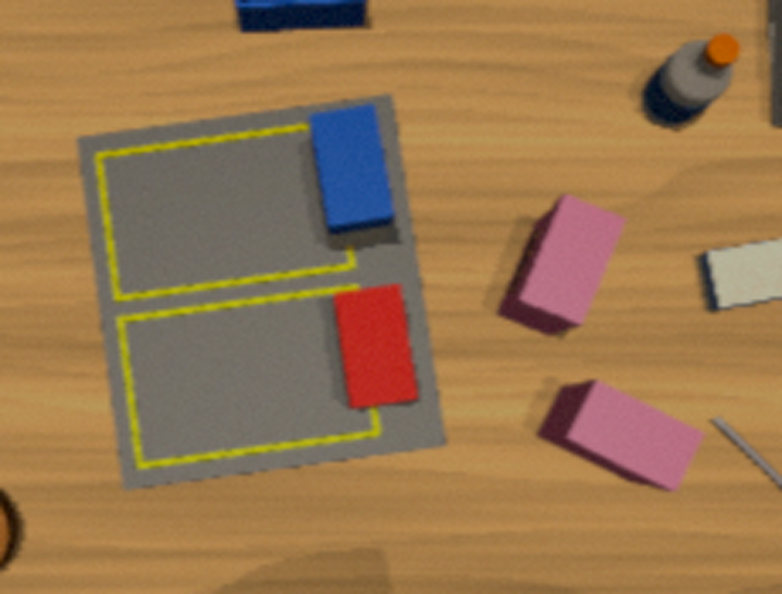

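View pics/crop2.png

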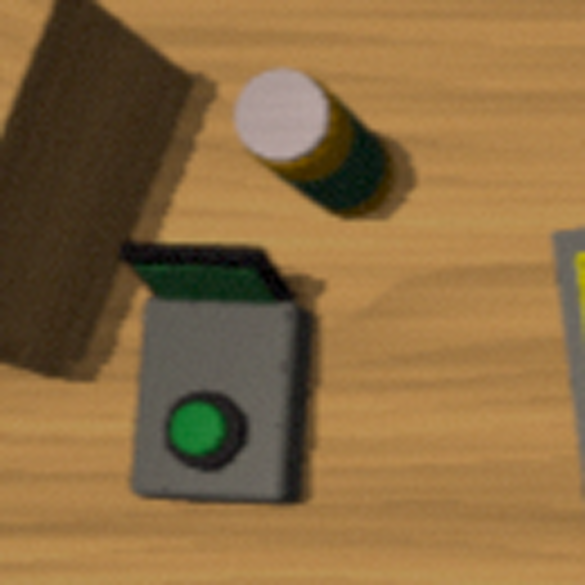

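Run:
```python
from h import *
f=lambda x,y:(190+x/3.4,120+y/3.3)
near_r=px2w(f(379,435),.003)[0];far_r=px2w(f(140,466),.003)[0];far_l=px2w(f(120,318),.003)[0]
ux=near_r-far_r;L=np.linalg.norm(ux);ux=-ux/L; uy=far_l-far_r;W=np.linalg.norm(uy);uy/=W
print(L,W,ux,uy,ux@uy)
fc=(near_r+far_l)/2;print("field c",fc, "angle",np.degrees(np.arctan2(ux[1],ux[0])))
rc=np.array([.494,-.0773,.003]); print("carton c in field",(rc-fc)@ux,(rc-fc)@uy)
print("red scene check")
im=cv2.imread("pics/scene1.png")[:,:,::-1].copy()
print("button",px2w((90+198/4.5,110+428/4.5),.06),"can",px2w((90+283/4.5,110+113/4.5),.15),"screen",px2w([(90+125/4.5,110+245/4.5),(90+265/4.5,110+252/4.5)],.1))
print("button scene",px2w((406,231),.06,"scene"))
```

```text
0.20723386815511527 0.13279179047406478 [-0.13044188  0.99145596 -0.        ] [0.99027842 0.13909944 0.        ] 0.008737197007485702
field c [0.47449682 0.02467549 0.003     ] angle 97.49512746403705
carton c in field -0.10364823745553077 0.00512884154040325
red scene check
button [[0.55507589 0.38756175 0.06      ]] can [[0.73151002 0.30929718 0.15      ]] screen [[0.66369931 0.42095231 0.1       ]
 [0.65891991 0.33463389 0.1       ]]
button scene [[0.55227791 0.39163304 0.06      ]]
```

Emit:
{"fn": "move_arm", "kwargs": {"moves": [{"dp":[0.025,0.031,0],"twist":0.12,"gripper":0},{"dp":[0.025,0.031,0],"twist":0.12,"gripper":0},{"dp":[0.025,0.031,0],"twist":0.12,"gripper":0},{"dp":[0.025,0.031,0],"twist":0.12,"gripper":0},{"dp":[0.025,0.031,0],"twist":0.12,"gripper":0},{"dp":[0.025,0.031,0],"twist":0.12,"gripper":0},{"dp":[0.025,0.031,0],"twist":0.12,"gripper":0},{"dp":[0.025,0.031,0],"twist":0.12,"gripper":0},{"dp":[0.025,0.031,0],"twist":0.12,"gripper":0},{"dp":[0.025,0.031,0],"twist":0.12,"gripper":0},{"dp":[0.025,0.031,0],"twist":0.12,"gripper":0},{"dp":[0,0,0],"twist":0.0,"gripper":0}]}}

```text
time_s: 1.6
tool_pos: [0.4825, -0.1585, 0.232]
tool_rot: [3.128, 0.269, 0.01]
ft_force: [0.7, 0.2, 0.5]
grip_width: -0.008
```

Emit:
{"fn": "move_arm", "kwargs": {"moves": [{"dp":[0.02,0.014,0],"twist":-0.035,"gripper":0},{"dp":[0,0,0],"twist":0,"gripper":0}]}}

```text
time_s: 1.8
tool_pos: [0.5031, -0.1435, 0.2321]
tool_rot: [3.131, 0.214, 0.009]
ft_force: [0.6, -0.1, 0.6]
grip_width: 0.001
```

Run:
```python
from h import *
for n in ("scene","top"):
    im=capture(n)
    c=im[110:290,130:370] if n=="scene" else im[130:290,210:420]
    cv2.imwrite(f"pics/{n}2.png",cv2.resize(c,None,fx=3.3,fy=3.3,interpolation=cv2.INTER_CUBIC)[:,:,::-1])
s=get_state();print(s["time_s"],s["tool_pos"],s["tool_rot"],s["ft_force"])
```

```text
1.9 [ 0.50134097 -0.1448573   0.23188068] [3.13079261 0.21409696 0.00636657] [-0.38908139  0.34416817 -0.05962326]
```

View pics/scene2.png

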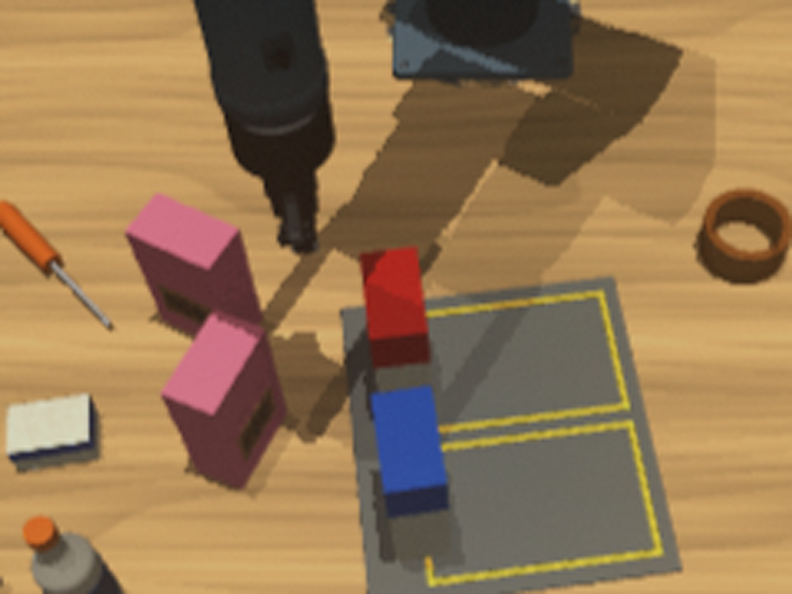

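View pics/top2.png

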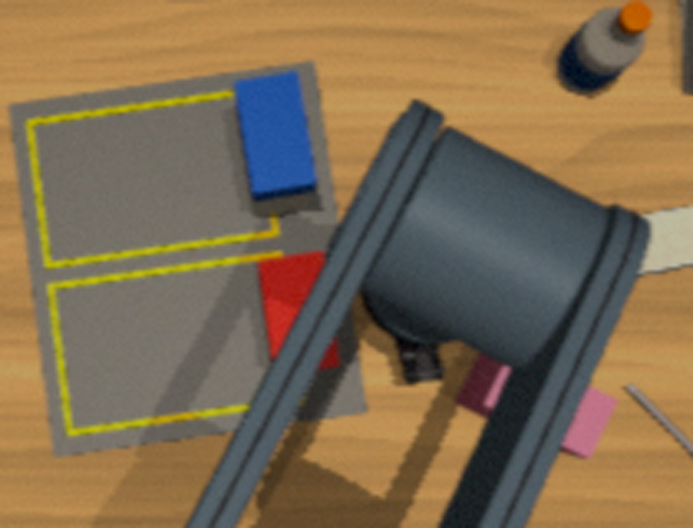

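Emit:
{"fn": "move_arm", "kwargs": {"moves": [{"dp":[0,0,-0.03],"gripper":0},{"dp":[0,0,-0.03],"gripper":0},{"dp":[0,0,-0.03],"gripper":0},{"dp":[0,0,0],"gripper":0}]}}

```text
invalid input at $.moves[0]: expected keys dp, twist, gripper
```

Emit:
{"fn": "move_arm", "kwargs": {"moves": [{"dp":[0,0,-0.03],"twist":0,"gripper":0},{"dp":[0,0,-0.03],"twist":0,"gripper":0},{"dp":[0,0,-0.03],"twist":0,"gripper":0},{"dp":[0,0,0],"twist":0,"gripper":0}]}}

```text
time_s: 2.3
tool_pos: [0.4988, -0.1494, 0.1412]
tool_rot: [3.127, 0.206, 0.009]
ft_force: [-0.9, 0.5, 0.2]
grip_width: 0.003
```

Emit:
{"fn": "move_arm", "kwargs": {"moves": [{"dp":[0.002,0.008,-0.001],"twist":0,"gripper":0},{"dp":[0.001,0.008,-0.001],"twist":0,"gripper":0},{"dp":[-0.001,0.006,-0.001],"twist":0,"gripper":0},{"dp":[-0.001,0.005,0],"twist":0,"gripper":0},{"dp":[-0.001,0.005,0],"twist":0,"gripper":0},{"dp":[-0.001,0.005,0],"twist":0,"gripper":0},{"dp":[-0.001,0.005,0],"twist":0,"gripper":0}]}}

```text
time_s: 3.0
tool_pos: [0.4988, -0.1072, 0.1444]
tool_rot: [3.122, 0.202, 0.022]
ft_force: [0.5, -0.5, -0.1]
grip_width: -0.003
```

Run:
```python
from h import *
for n in ("scene",):
    im=capture(n)
    c=im[110:290,130:370] if n=="scene" else im[130:290,210:420]
    cv2.imwrite(f"pics/{n}3.png",cv2.resize(c,None,fx=3.3,fy=3.3,interpolation=cv2.INTER_CUBIC)[:,:,::-1])
s=get_state();print(s["time_s"],s["tool_pos"],s["tool_rot"],s["ft_force"])
```

```text
3.05 [ 0.49855046 -0.10635977  0.14428382] [3.12318305 0.20231991 0.02125231] [-0.98350627  0.77500698  0.28289852]
```

View pics/scene3.png

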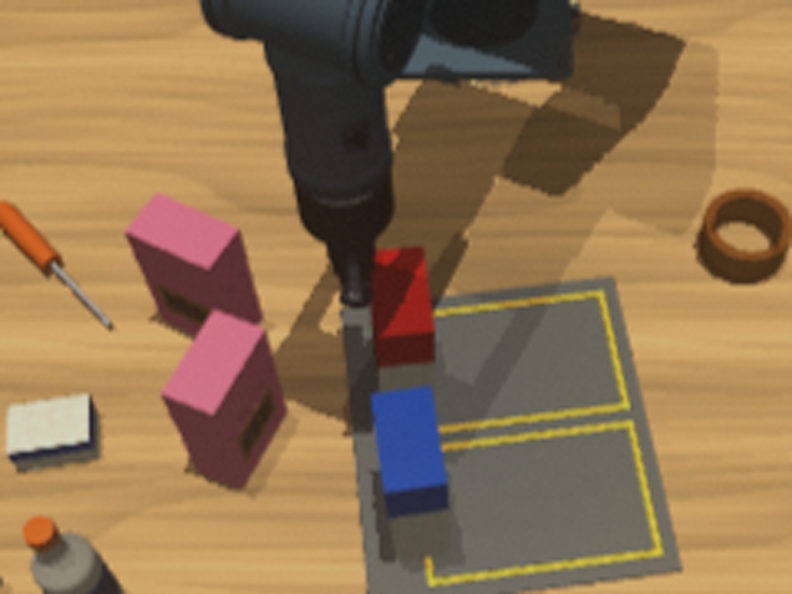

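Emit:
{"fn": "move_arm", "kwargs": {"moves": [{"dp":[-0.001,0.004,-0.004],"twist":0,"gripper":0},{"dp":[-0.001,0.004,-0.004],"twist":0,"gripper":0},{"dp":[-0.001,0.004,-0.003],"twist":0,"gripper":0},{"dp":[-0.001,0.004,-0.002],"twist":0,"gripper":0},{"dp":[0,0.004,-0.001],"twist":0,"gripper":0}]}}

```text
time_s: 3.55
tool_pos: [0.494, -0.085, 0.1289]
tool_rot: [3.123, 0.202, 0.021]
ft_force: [0.2, 0.6, -0.3]
grip_width: -0.003
```

Run:
```python
from h import *
for n in ("scene",):
    im=capture(n)
    c=im[110:290,130:370] if n=="scene" else im[130:290,210:420]
    cv2.imwrite(f"pics/{n}4.png",cv2.resize(c,None,fx=3.3,fy=3.3,interpolation=cv2.INTER_CUBIC)[:,:,::-1])
s=get_state();print(s["time_s"],s["tool_pos"],s["tool_rot"],s["ft_force"])
```

```text
3.6 [ 0.49385275 -0.08433271  0.12877251] [3.12361286 0.20214145 0.02025931] [0.02772408 0.06279796 0.05046705]
```

View pics/scene4.png

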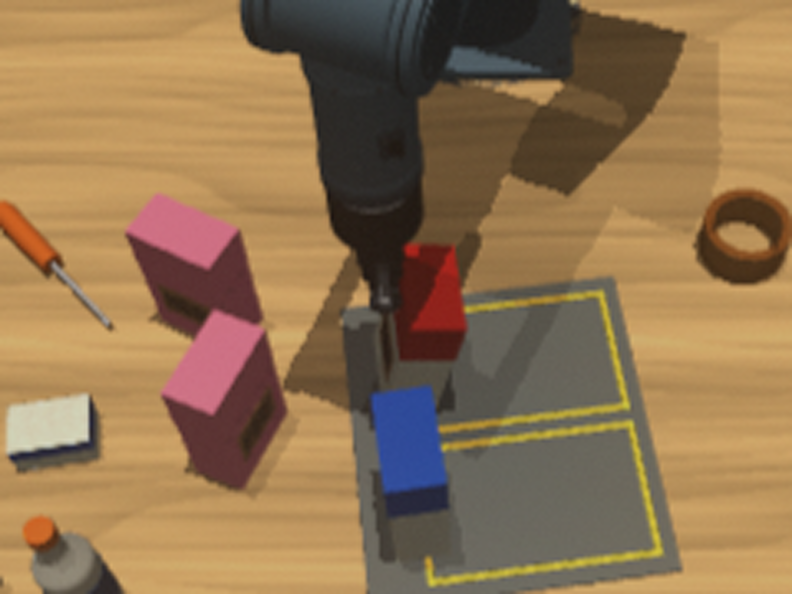

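It is tipping cleanly, with no yaw. I'll keep pushing past the balance point.

Emit:
{"fn": "move_arm", "kwargs": {"moves": [{"dp":[-0.001,0.005,0],"twist":0,"gripper":0},{"dp":[-0.001,0.005,0],"twist":0,"gripper":0},{"dp":[0,0.004,0],"twist":0,"gripper":0},{"dp":[-0.001,0.004,0],"twist":0,"gripper":0},{"dp":[0,0.004,0],"twist":0,"gripper":0},{"dp":[0,0,0],"twist":0,"gripper":0},{"dp":[0,0,0],"twist":0,"gripper":0}]}}

```text
time_s: 4.3
tool_pos: [0.4907, -0.0599, 0.1289]
tool_rot: [3.124, 0.203, 0.021]
ft_force: [-0.7, -0.8, -0.8]
grip_width: 0.004
```

Run:
```python
from h import *
for n in ("scene",):
    im=capture(n)
    c=im[110:290,130:370] if n=="scene" else im[130:290,210:420]
    cv2.imwrite(f"pics/{n}5.png",cv2.resize(c,None,fx=3.3,fy=3.3,interpolation=cv2.INTER_CUBIC)[:,:,::-1])
s=get_state();print(s["time_s"],s["tool_pos"],s["tool_rot"],s["ft_force"])
```

```text
4.35 [ 0.49069965 -0.05990844  0.12891353] [3.12373504 0.20300943 0.02062918] [-0.28697682 -0.31868364 -0.28496046]
```

View pics/scene5.png

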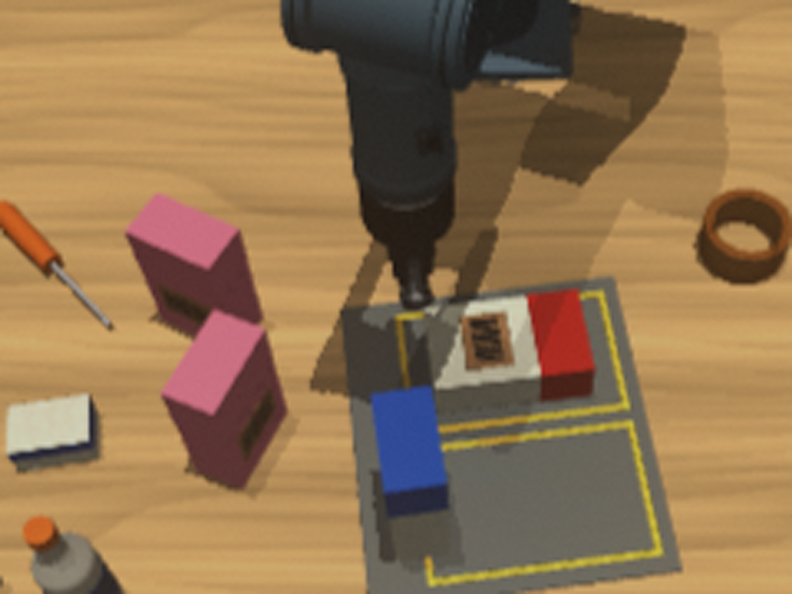

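Scene view: the carton lies label up (label at crop px (488,340)), and all of it is inside the tape. I'll raise the arm, move off and measure.

Emit:
{"fn": "move_arm", "kwargs": {"moves": [{"dp":[0,-0.005,0.045],"twist":0,"gripper":0},{"dp":[0,0,0.045],"twist":0,"gripper":0},{"dp":[0.006,0.045,0],"twist":0,"gripper":0},{"dp":[0.006,0.045,0],"twist":0,"gripper":0},{"dp":[0.006,0.045,0],"twist":0,"gripper":0},{"dp":[0.006,0.045,0],"twist":0,"gripper":0},{"dp":[0.006,0.045,0],"twist":0,"gripper":0},{"dp":[0.006,0.045,0],"twist":0,"gripper":0},{"dp":[0.006,0.045,0],"twist":0,"gripper":0},{"dp":[0.006,0.045,0],"twist":0,"gripper":0},{"dp":[0.006,0.045,0],"twist":0,"gripper":0},{"dp":[0,0,0],"twist":0,"gripper":0}]}}

```text
time_s: 5.55
tool_pos: [0.5465, 0.3518, 0.2229]
tool_rot: [3.125, 0.185, 0.028]
ft_force: [-0.2, -0.6, -1.0]
grip_width: 0.0
```

Run:
```python
from h import *
for n in ("scene","top"):
    im=capture(n)
    c=im[130:330,210:450] if n=="scene" else im[110:290,90:330]
    cv2.imwrite(f"pics/{n}6.png",cv2.resize(c,None,fx=3.3,fy=3,interpolation=cv2.INTER_CUBIC)[:,:,::-1])
    cv2.imwrite(f"pics/{n}6full.png",im[:,:,::-1])
s=get_state();print(s["time_s"],s["tool_pos"],s["tool_rot"],s["ft_force"])
print(find_in("button_top","scene"),find_in("button_top","top"))
```

```text
5.65 [0.54645997 0.34742434 0.22298137] [3.12232017 0.18100898 0.02692026] [-0.10080895  0.19167182  0.54005625]
[] [{'location': [0.5571, 0.3895, 0.0671], 'confidence': 0.4}]
```

View pics/scene6.png

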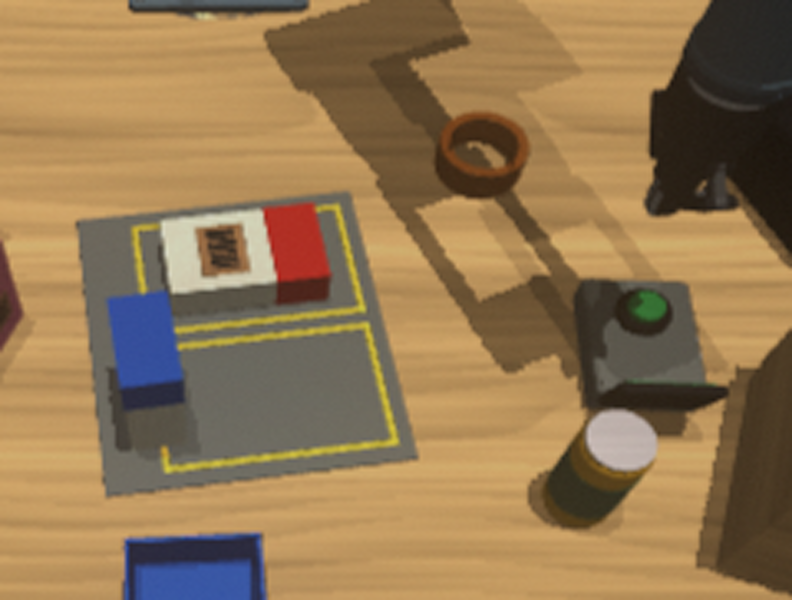

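View pics/top6.png

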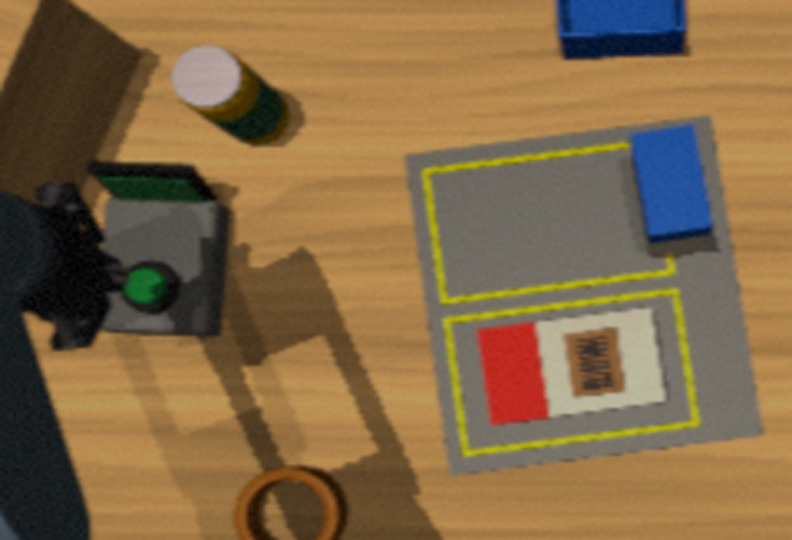

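Top view: the carton is inside the lower field, label up, with clear margins all round. The blue one stands unchanged. Next is the button.

Emit:
{"fn": "move_arm", "kwargs": {"moves": [{"dp":[0.01,0.04,0],"twist":0,"gripper":0},{"dp":[0,0,0],"twist":0,"gripper":0},{"dp":[0,0,-0.04],"twist":0,"gripper":0},{"dp":[0,0,-0.04],"twist":0,"gripper":0},{"dp":[0,0,-0.02],"twist":0,"gripper":0},{"dp":[0,0,-0.01],"twist":0,"gripper":0},{"dp":[0,0,0],"twist":0,"gripper":0}]}}

```text
time_s: 6.45
tool_pos: [0.5603, 0.3727, 0.1141]
tool_rot: [3.122, 0.154, 0.033]
ft_force: [0.6, -0.2, -0.2]
grip_width: 0.005
```

Run:
```python
from h import *
for n in ("scene",):
    im=capture(n)
    c=im[180:300,350:470]
    cv2.imwrite(f"pics/{n}7.png",cv2.resize(c,None,fx=4.5,fy=4.5,interpolation=cv2.INTER_CUBIC)[:,:,::-1])
s=get_state();print(s["time_s"],s["tool_pos"],s["tool_rot"],s["ft_force"])
```

```text
6.5 [0.56089338 0.37295107 0.1152357 ] [3.12198519 0.1537256  0.03596784] [-0.4569787  -0.63691775 -0.03289057]
```

View pics/scene7.png

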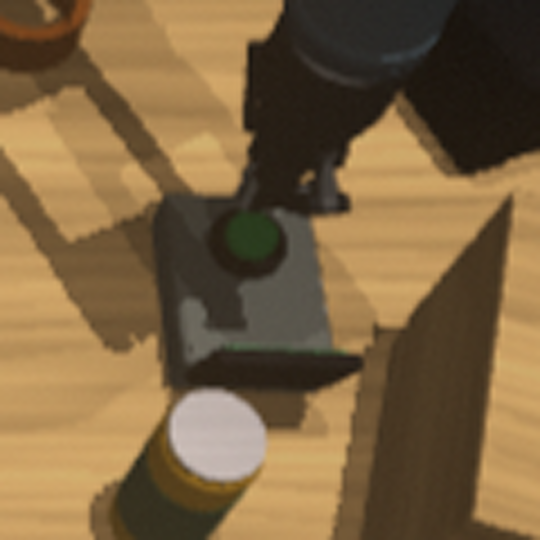

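Run:
```python
from h import *
def proj(P,cam):
    p=camera_params(cam); A=R.from_rotvec(p["attitude"]).as_matrix(); q=(np.atleast_2d(P)-p["position"])@A
    q=q@p["intrinsics"].T; return q[:,:2]/q[:,2:]
s=get_state(); t=s["tool_pos"]; Rm=R.from_rotvec(s["tool_rot"]).as_matrix()
print(Rm.round(3))
im=capture("scene"); top=capture("top")
pts=[t+Rm@np.array(v) for v in ((0,0,0),(.03,0,0),(0,.03,0),(0,0,-.06))]
pts.append([.555,.389,.062])
print(proj(pts,"scene").round(1))
for img,cam,(x0,y0,x1,y1),nm in ((im,"scene",(350,140,480,270),"s8"),(top,"top",(60,140,190,270),"t8")):
    c=cv2.convertScaleAbs(cv2.resize(img[y0:y1,x0:x1],None,fx=4.5,fy=4.5,interpolation=cv2.INTER_CUBIC),alpha=2)
    for k,q in enumerate(proj(pts,cam)): cv2.circle(c,tuple(int(v) for v in (q-[x0,y0])*4.5),4,[(255,0,0),(0,255,0),(0,0,255),(255,255,0),(255,0,255)][k],-1)
    cv2.imwrite(f"pics/{nm}.png",c[:,:,::-1])
```

```text
[[ 0.995  0.098  0.024]
 [ 0.098 -0.995 -0.014]
 [ 0.022  0.017 -1.   ]]
[[405.5 224.4]
 [408.5 233.5]
 [395.3 225.2]
 [412.1 213. ]
 [405.5 231.5]]
```

View pics/s8.png

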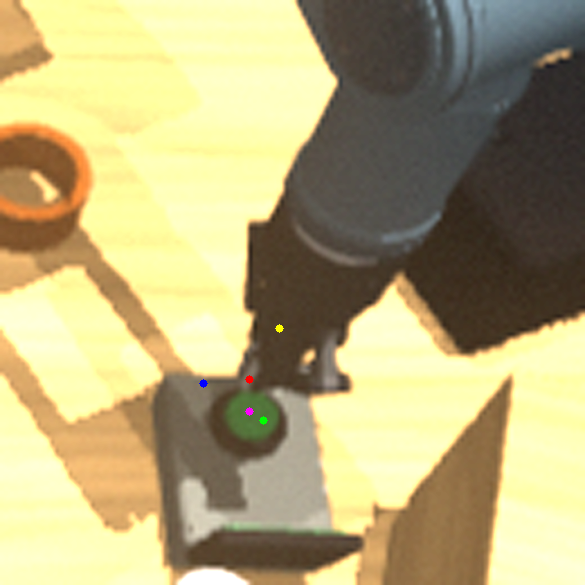

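View pics/t8.png

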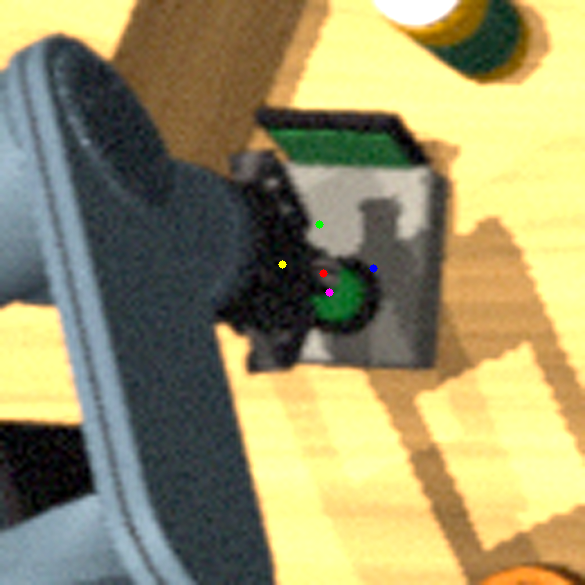

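Emit:
{"fn": "move_arm", "kwargs": {"moves": [{"dp":[-0.006,0.018,0],"twist":0,"gripper":0},{"dp":[0,0,0],"twist":0,"gripper":0},{"dp":[0,0,-0.015],"twist":0,"gripper":0},{"dp":[0,0,-0.015],"twist":0,"gripper":0},{"dp":[0,0,0],"twist":0,"gripper":0}]}}

```text
time_s: 7.1
tool_pos: [0.5575, 0.3964, 0.0908]
tool_rot: [3.128, 0.158, 0.056]
ft_force: [-0.0, 0.4, -1.0]
grip_width: -0.0
```

Emit:
{"fn": "move_arm", "kwargs": {"moves": [{"dp":[-0.002,-0.006,-0.006],"twist":0,"gripper":0},{"dp":[0,0,-0.006],"twist":0,"gripper":0},{"dp":[0,0,-0.005],"twist":0,"gripper":0},{"dp":[0,0,0],"twist":0,"gripper":0}]}}

```text
time_s: 7.5
tool_pos: [0.5551, 0.3898, 0.0722]
tool_rot: [3.127, 0.158, 0.055]
ft_force: [0.0, 0.4, -0.1]
grip_width: 0.002
```

Emit:
{"fn": "move_arm", "kwargs": {"moves": [{"dp":[0,0,-0.004],"twist":0,"gripper":0},{"dp":[0,0,-0.003],"twist":0,"gripper":0},{"dp":[0,0,-0.003],"twist":0,"gripper":0}]}}

```text
time_s: 7.8
tool_pos: [0.5558, 0.39, 0.063]
tool_rot: [3.128, 0.158, 0.058]
ft_force: [-1.9, -0.8, 3.9]
grip_width: -0.002
```

Emit:
{"fn": "move_arm", "kwargs": {"moves": [{"dp":[0,0,-0.003],"twist":0,"gripper":0},{"dp":[0,0,-0.002],"twist":0,"gripper":0}]}}

```text
time_s: 8.0
tool_pos: [0.5559, 0.3901, 0.0609]
tool_rot: [3.128, 0.158, 0.06]
ft_force: [-7.4, -3.9, 20.0]
grip_width: 0.003
```

Run:
```python
from h import *
im=capture("scene");top=capture("top"); s=get_state();print(s["time_s"],s["tool_pos"],s["ft_force"])
f=lambda c:cv2.convertScaleAbs(cv2.resize(c,(400,400),interpolation=cv2.INTER_CUBIC),alpha=1.8)
cv2.imwrite("pics/press.png",np.hstack([f(im[190:270,370:450]),f(top[160:240,90:170])])[:,:,::-1])
```

```text
8.1 [0.55589441 0.39007681 0.06100904] [-6.39072413 -2.65802278 13.57119193]
```

View pics/press.png

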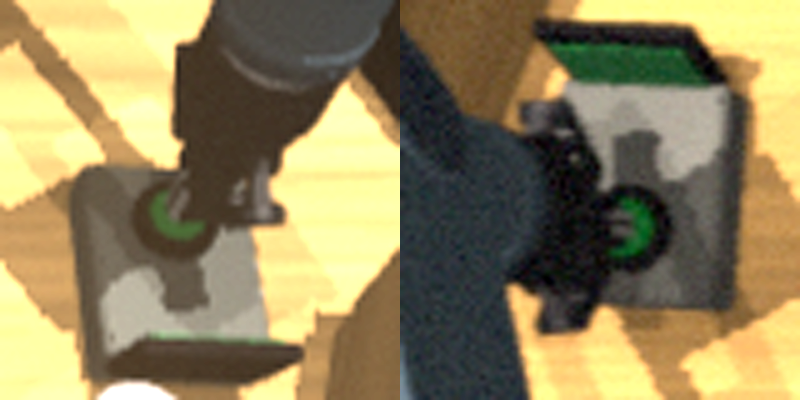

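Both views show the fingertips on the green button. The tip stopped at z = 0.061, about 6 mm below first contact, with 14–20 N against a 5 N spring, so it is fully down. I'll release it and back off.

Emit:
{"fn": "move_arm", "kwargs": {"moves": [{"dp":[0,0,0.01],"twist":0,"gripper":0},{"dp":[0,0,0.03],"twist":0,"gripper":0},{"dp":[0,0,0.04],"twist":0,"gripper":0},{"dp":[0,0,0.04],"twist":0,"gripper":0},{"dp":[-0.03,0,0.02],"twist":0,"gripper":0},{"dp":[-0.04,0,0],"twist":0,"gripper":0},{"dp":[-0.04,0,0],"twist":0,"gripper":0},{"dp":[0,0,0],"twist":0,"gripper":0},{"dp":[0,0,0],"twist":0,"gripper":0}]}}

```text
time_s: 9.0
tool_pos: [0.4444, 0.3901, 0.2083]
tool_rot: [3.132, 0.156, 0.071]
ft_force: [0.0, -0.1, -0.2]
grip_width: -0.001
```

Run:
```python
from h import *
im=capture("scene");top=capture("top"); s=get_state();print(s["time_s"],s["tool_pos"],s["ft_force"])
cv2.imwrite("pics/end_s.png",im[:,:,::-1]);cv2.imwrite("pics/end_t.png",cv2.resize(top,(784,588))[:,:,::-1])
hsv=cv2.cvtColor(top,cv2.COLOR_RGB2HSV)
# blue unchanged
c=blob(top,(105,150,60),(130,255,255),(270,140,320,200),"top",.153);print(px2w(cv2.minAreaRect(c)[0],.153))
# lying carton: red + white box
m=cv2.inRange(hsv,(0,180,100),(6,255,255))|cv2.inRange(hsv,(0,0,150),(60,70,255))
k=np.zeros_like(m);k[200:265,222:305]=m[200:265,222:305]
k=cv2.morphologyEx(k,cv2.MORPH_CLOSE,np.ones((3,3)))
c=max(cv2.findContours(k,cv2.RETR_EXTERNAL,cv2.CHAIN_APPROX_NONE)[0],key=cv2.contourArea)
b=px2w(cv2.boxPoints(cv2.minAreaRect(c)),.053)
fc=np.array([.4745,.0247]);ux=np.array([-.1347,.9909]);uy=np.array([.9909,.1347])
for q in b: print(((q[:2]-fc)@ux).round(4),((q[:2]-fc)@uy).round(4))
```

```text
9.1 [0.44496439 0.39003949 0.20786386] [ 0.62316281 -0.09404678 -0.52240484]
[[ 0.6350259  -0.06000245  0.153     ]]
0.0721 0.0493
-0.0749 0.0499
-0.0751 -0.0388
0.0709 -0.0395
```

View pics/end_t.png

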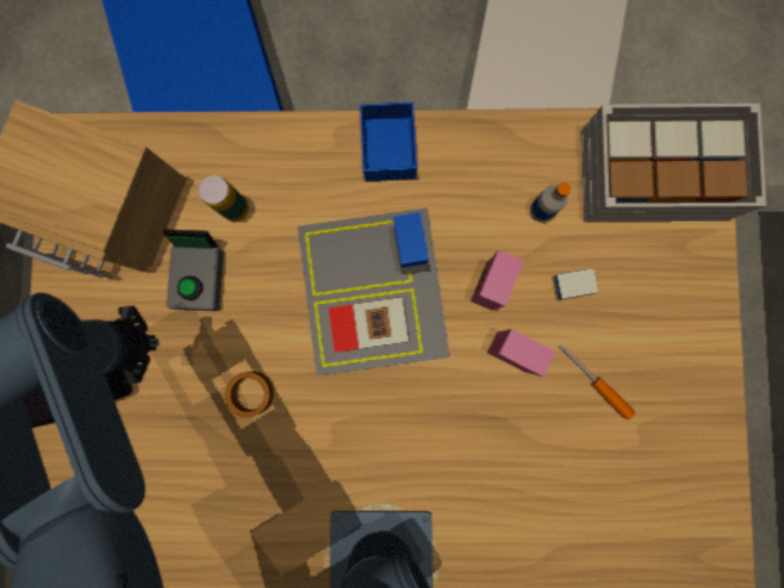

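View pics/end_s.png

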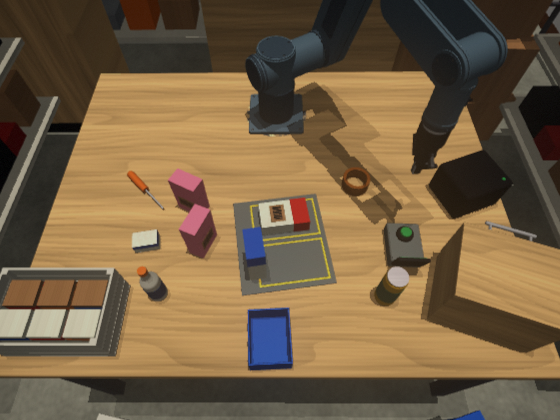

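```bash
python3 -c "
from workcell import *
print(job_done())"
```

```text
the job is handed in; nothing more can be done
None
```

The red-banded carton is tipped over and lies flat, label up, inside its yellow field. The green button has been pressed right down and released, and the job is handed in. It took about 9 s of the 40 s allowed. I pushed the carton with the shut fingertips high on its label side and never lifted it.

**Last checks:**
- **Red carton:** its outline in the field frame is about x −75 to +72 mm and y −40 to +50 mm. The limits are ±103 and ±67 mm.
- **Button:** the tip stopped about 6 mm below first contact, at 14–20 N against the 5 N the button takes. I had no direct reading of the button joint, so full travel is inferred from that. It looked released in the final pictures.
- **Blue carton:** it still stands, measured within about 1 mm of its start.
- **Everything else:** the bystanders, the pink cartons and the rest looked unmoved in the pictures, but I did not measure them.
- **Robot:** the arm is clear, with a wrist force of about 0.

No check failed. The button finder missed once in the scene camera when the gripper was close, so I used the top camera and my own calibrated pixel measurements there.

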